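# Step the decorating turntable back one notch

## Robot

A 6-joint arm with a two-finger parallel gripper is mounted at the origin on the work surface. World frame = base frame: x ahead of the robot, y to its left, z up, the work surface at z = 0. Lengths are in mm, angles in rad, forces in N, time in s.
With the tool pointing down it reaches from about 400 to 925 mm from the base axis. Payload 12.5 kg.
Tool frame: the origin (TCP) lies midway between the tips of the shut fingers; the grasp point (between the pads) lies 19 mm behind it (env.grip_depth is the distance from the TCP to the grasp point, in mm); z points along the fingers, y is the line along which they close (so a half turn about z gives the same grasp; the last joint's range is limited). The gripper opens to 95 mm and grips with 3 to 60 N. Pads are 20 mm wide; open, the fingers measure 119 mm over their backs; the gripper's body (75 mm by 180 mm) begins 59 mm behind the grasp point.
Start: joints at [1.082, 0.491, 1.559, -0, 1.092, -0.106], TCP at [233.436, 579.791, 188.561] pointing down, gripper open.
Joint ranges: [-3.1, 3.1], [-0.84, 2.19], [0.05, 2.79], [-1.13, 4.28], [0.06, 2.93], [-2.69, 2.69]. Speed limits (rad/s): [2.22, 2.22, 2.79, 3.14, 3.14, 3.14].

## Interface

Orientations are given as [roll, pitch, yaw] about the fixed x, y, z axes, in that order (R = Rz(yaw) Ry(pitch) Rx(roll)).
In Python, from cell import monitor, viewer, order, env gives the robot as it stands.
- The arm moves only by the tool move_arm, never from a script. Its argument "moves" is one flat list of numbers, 4 for each row, row after row: the shift along the tool's x, y, z normalised to -1 to 1, where 1 is 0.15 m, then the turn about the tool's z normalised to -1 to 1, where 1 is pi/2 rad. A call has 1 to 10 rows; each row shifts and turns the commanded pose from where the row before left it, along the tool's axes as they then stand; what a row does not reach is not made up. A row lasts 1/8 s, in which the tool goes at most 62.5 mm and 10.7 degrees, less where a joint would pass 70% of its speed; a pose out of reach is approached as far as the arm can. A call with a number of a shift or a turn outside -1 to 1 is refused whole. A call with a gripper value outside its range is refused whole. "claw" is the finger opening in mm, from 0 to 95.1, set as the call begins (left out, the last holds). The fingers move at their own pace and stop on an object; the grip force is fixed at half the most. Time passes only in rows, so rows that do not move let the fingers close. It gives the time, the measured TCP pose, the force, the opening and the grip force at its end, in the units of the state.
- monitor.state(): the state, without advancing time (a new reading comes with each control period).
- viewer.read_camera(name): name is "scene" or "top" or "wrist"; returns the picture (384x512x3 uint8, red, green, blue); there is no depth.
- viewer.camera_info(name): a dict with "K" (3x3 intrinsics, pixels), "camera_from_world" (4x4, takes a point from world to camera coordinates). Camera axes: x right, y down, z forward; pixel columns grow to the right and rows downward; lengths in mm; the calibration is good to about 2 mm. A picture is of the moment at which its call begins: read the wrist's pose just before it. camera_info takes no time and is no camera call; for the wrist camera it gives the pose at the moment of the call.
- order.job_done(): hands the job in; it is judged then, once.
The state is a dict: "t": time; "joints": joint angles; "qvel": joint speeds; "tau": joint torques, N m; "eef_pos": TCP position; "tcp_rot": TCP orientation; "ft_force": force on the tool from outside, world axes, zero at the start; "moment": the same for the moment, N m; "opening": opening from 0.0 (shut) to 1.0 (fully open); "grip_force": force on a finger pad.
Only numpy, scipy, OpenCV 4.12 (cv2) and the standard library are available. Lean on these libraries where they do the work, as an engineer would, in place of code of your own. Each camera call takes 0.05 s, during which the arm holds its last target. There are 200 camera calls.

## Task

One motif was skipped, so the ratchet turntable has to go back by exactly one notch: with a fingertip, lift the pawl out of its notch by its upright spur and tip it right over outward so that it stays up, then push one of the wheel's pegs to turn the wheel one notch counter-clockwise (seen from above), and finally tip the pawl back so that it drops fully into the new notch. Only touch and push, gently, and pinch nothing; the cup stays standing in the middle of the wheel and the paint jars are left alone.

Things in the scene. Friction and masses are not known exactly. Their poses are not given: they have to be found in the camera images.
- stand: Fixed dark steel stand of a decorator's turntable. Origin on the table surface, on the vertical wheel axis; z up. The pawl's bracket stands on the stand's -y side, so 'outward' at the pawl means along the stand's -y. Just outside the hinge is a 54 mm high rest for the opened spur, 177 to 187 mm from the wheel axis.
- disc_top (a point): Centre of the wheel's aluminium disc (166 mm across), on its top face, 60 mm above the table; turns with the wheel. Around the disc is a steel flange 210 mm across, top 46 mm above the table, with 12 saw teeth 10 mm high between radius 87 and 104 mm.
- peg0_top (a point): Top of one (peg 0) of six equal round wooden pegs, 12 mm across, that stand on the disc at 70 mm from the wheel axis, 60 degrees apart, from 60 up to 90 mm above the table. Peg 0 lies at the wheel joint's value from the stand's +x axis. Any peg may be pushed.
- wheel (a joint): Wheel angle, rad, growing counter-clockwise from above (backward; the seated pawl blocks it. Clockwise the ramps lift the pawl). 0: nose in the middle of the first notch. Notches are 0.5236 apart: the next one backward is centred at +0.5236, with 0.09 of play either way for the nose. Drags with 0.12 N m (about 2 N at a peg) and stays where left.
- pawl (a joint): Pawl angle, rad. 0: seated, its flat arm (16 mm wide, 8 thick) level from the hinge 60 mm towards the wheel. Grows as the arm lifts and tips outward, to a stop at 1.75 (arm upright, leaning 10 degrees outward, spur lying outward just below level). Falls shut by its weight below about 0.7, falls open and stays above about 0.95; needs under 3 N.
- pawl_hinge (a point): Middle of the pawl's horizontal hinge (fixed), 150 mm from the wheel axis on the stand's -y side and 66 mm above the table; the hinge axis runs along the stand's x. Two bracket cheeks, 33 mm over all, reach 76 mm above the table.
- spur_top (a point): Middle of the top edge of the pawl's spur, a steel paddle 28 mm wide (along the hinge) and 6 mm thick that stands straight up from the hinge when seated, its top 60 mm above the hinge. Spur and arm form a rigid L; its inner corner, above the arm and on the wheel side of the spur, is free for a fingertip, to push the spur outward or, when open, the arm inward.
- pawl_nose (a point): Lower end of the pawl's nose (8 mm wide, 10 mm along the radius), 54.5 mm from the hinge along the arm and 18 mm below it; 48 mm above the table when seated.
- pot_mid (a point): Centre (24 mm above its underside) of a loose white ceramic cup, 52 mm across the rim and 48 mm tall, that stands in the middle of the wheel on the disc. Must ride along standing, not be touched away or lifted.
- jar_big_mid (a point): Centre of a loose paint jar, 66 mm across, 62 mm tall, on the table beyond the wheel from the pawl. Leave alone.
- jar_tall_mid (a point): Centre of a loose paint jar, 42 mm across, 66 mm tall, on the table beyond the wheel from the pawl. Leave alone.
- jar_low_mid (a point): Centre of a loose paint jar, 56 mm across, 46 mm tall, on the table beyond the wheel from the pawl. Leave alone.
Things that resemble listed ones, but are neither listed nor needed, are in the scene too. Leave any orange look-alike of the part that bears pot_mid alone.

How it is judged (in metres and radians):
On the way, in this order (a step that is already met when the one before it is completed fails the run):
1. the pawl is tipped over outward and stays up while the wheel is still in its first notch (value of joint pawl above 1.25 rad and value of joint wheel between -0.2 and 0.2 rad), for 0.2 s.
2. the wheel is pushed back one notch while the pawl is up (value of joint pawl above 1.25 rad and value of joint wheel between 0.4 and 0.65 rad), for 0.2 s.
At the end, for the whole second after the job is handed in: The wheel rests one notch back (joint between 0.40 and 0.65 rad), the pawl is fully down in that notch (below 0.06 rad), and the cup stands upright within 20 mm of the wheel's centre (value of joint wheel between 0.4 and 0.65 rad and value of joint pawl below 0.06 rad and velocity of joint wheel between -0.05 and 0.05 rad/s and horizontal distance between pot_mid and stand below 0.02 m and angle between pot_mid's own z axis and vertical below 0.1 rad and z of pot_mid in the frame of stand below 0.09 m); the robot touches nothing.
It fails at once if the cup is lifted, tipped or pushed off the middle of the wheel (z of pot_mid in the frame of stand above 0.096 m or angle between pot_mid's own z axis and vertical above 0.35 rad or horizontal distance between pot_mid and stand above 0.025 m).
It fails at once if a paint jar is moved by more than 20 mm (distance of any of jar_big_mid, jar_tall_mid, jar_low_mid from where it was at the start of the episode above 0.02 m).
It fails at once if the pawl or the wheel is pinched or forced (more than 35 N) (contact force between the fingers and stand above 35 N).
It also fails if it takes over 51 s, if anything falls off the work surface, if the arm or the gripper's body presses on something with over 40 N, if the wrist force passes 120 N, or if a joint passes its speed limit or range.

## Working session

There is one attempt and no reset: what is moved stays moved. The work goes in short steps, Python scripts to look and compute and a tool call to move; the robot and the scene stay as the last step left them, time stands still between calls to the robot, and variables do not carry over. Pictures are saved under pics/ and viewed, at most 10 in all, crops included, and the job is handed in when it is done.

Besides the shell and the picture viewer there is one more tool, called by a JSON object that holds its "method" and its "body". move_arm: Moves the arm, as the interface text tells. Scaled input: -1 to 1 covers 0.15 m each way for a shift and pi/2 rad each way for a turn. Its arguments: {"type":"object","properties":{"moves":{"type":"array"},"claw":{"type":"number"}},"required":["moves"]}

```bash
ls; mkdir -p pics; python3 - <<'E'
from cell import monitor, viewer
import cv2, numpy as np
s=monitor.state(); print(s['t'],s['eef_pos'],s['tcp_rot'],s['opening'])
a=viewer.read_camera("scene");b=viewer.read_camera("top")
cv2.imwrite('pics/scene.png',a[...,::-1]);cv2.imwrite('pics/top.png',b[...,::-1])
for n in("scene","top"):
  i=viewer.camera_info(n);print(n,np.round(i['K'],1).tolist(),np.round(i['camera_from_world'],4).tolist())
E
```

```text
pics
0.0 [233.29869675 579.51964203 187.96135726] [-3.14045799e+00 -1.22628530e-04  2.75877484e+00] 0.9963392001533287
scene [[467.5, 0.0, 251.8], [0.0, 467.5, 198.8], [0.0, 0.0, 1.0]] [[-0.1172, 0.9931, 0.0028, -14.0797], [0.5806, 0.0708, -0.8111, -240.9649], [-0.8057, -0.0934, -0.5849, 1304.9556], [0.0, 0.0, 0.0, 1.0]]
top [[380.1, 0.0, 258.8], [0.0, 380.1, 189.5], [0.0, 0.0, 1.0]] [[-0.0082, -0.9998, -0.0193, 89.1212], [-0.9978, 0.0095, -0.0659, 539.7035], [0.0661, 0.0188, -0.9976, 891.3011], [0.0, 0.0, 0.0, 1.0]]
```

View pics/scene.png

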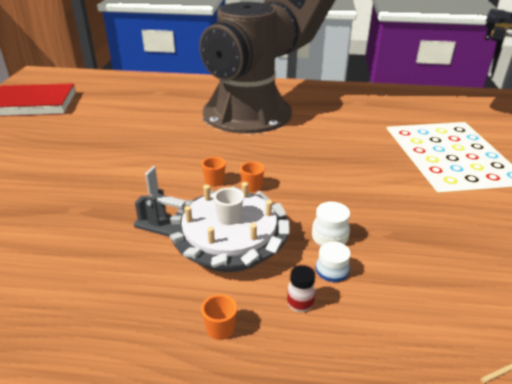

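View pics/top.png

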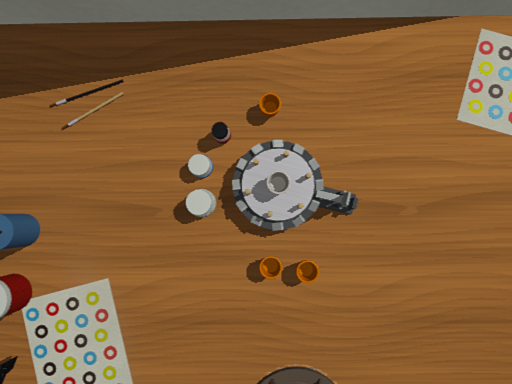

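```bash
cat > h.py <<'E'
import numpy as np, cv2
from cell import monitor, viewer
def ray(i,px,z):
    M=i['camera_from_world'];R=M[:3,:3];c=-R.T@M[:3,3]
    px=np.atleast_2d(px).astype(float)
    d=np.c_[px,np.ones(len(px))]@np.linalg.inv(i['K']).T@R
    return c+d*((z-c[2])/d[:,2])[:,None]
def proj(i,P):
    P=np.atleast_2d(P);M=i['camera_from_world'];q=(P@M[:3,:3].T+M[:3,3])@i['K'].T
    return q[:,:2]/q[:,2:]
E
python3 - <<'E'
from h import *
i=viewer.camera_info('top');im=cv2.imread('pics/top.png');hsv=cv2.cvtColor(im,cv2.COLOR_BGR2HSV)
roi=np.zeros(im.shape[:2],np.uint8);cv2.circle(roi,(278,185),44,255,-1)
# disc: fill bright/low-sat
m=((hsv[...,1]<45)&(hsv[...,2]>130)).astype(np.uint8)*255&roi
m=cv2.morphologyEx(m,cv2.MORPH_OPEN,np.ones((3,3)))
n,l,st,c=cv2.connectedComponentsWithStats(m);k=1+st[1:,4].argmax()
cs,_=cv2.findContours((l==k).astype(np.uint8),cv2.RETR_EXTERNAL,2)
hull=cv2.convexHull(cs[0]);e=cv2.fitEllipse(hull);print('disc',e,ray(i,[e[0]],60))
# pegs
r2=np.zeros_like(roi);cv2.circle(r2,(278,185),38,255,-1)
p=((hsv[...,1]>70)&(hsv[...,2]>120)).astype(np.uint8)*255&r2
n,l,st,c=cv2.connectedComponentsWithStats(p)
C=ray(i,[e[0]],60)[0]
for k in range(1,n):
  if st[k,4]>3:
    q=ray(i,[c[k]],80)[0]-C; print('peg',c[k].round(1),st[k,4],np.hypot(*q[:2]).round(1),np.degrees(np.arctan2(q[1],q[0])).round(1))
s=cv2.imread('pics/scene.png')
o=np.hstack([cv2.resize(im[125:245,220:370],None,fx=2.6,fy=2.6,interpolation=2),cv2.resize(s[155:275,130:280],None,fx=2.6,fy=2.6,interpolation=2)])
cv2.imwrite('pics/crop.png',o);print(o.shape)
E
```

```text
disc ((277.6808166503906, 184.11598205566406), (71.36225891113281, 72.0091552734375), 76.70259094238281) [[549.73318777  40.31214114  60.        ]]
peg [286.1 152.6] 17 71.7 -15.4
peg [255.6 160.8] 16 71.4 43.9
peg [308.2 174.7] 18 70.2 -74.5
peg [247.2 191. ] 19 70.7 103.4
peg [300.2 205.4] 16 69.6 -135.3
peg [269.5 213.5] 16 69.7 163.7
(312, 780, 3)
```

View pics/crop.png

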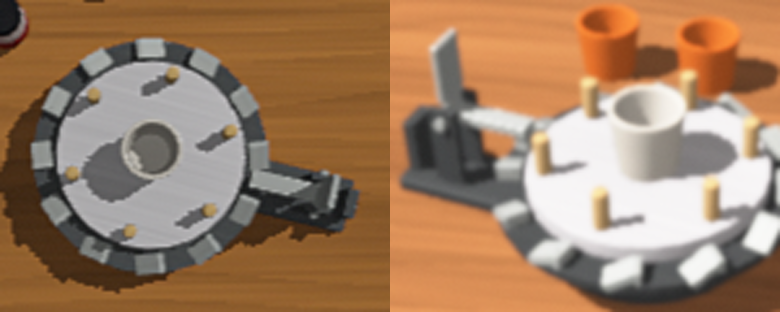

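```bash
python3 - <<'E'
from h import *
it=viewer.camera_info('top');i=viewer.camera_info('scene')
C=np.array([549.7,40.3])
im=cv2.imread('pics/scene.png');hsv=cv2.cvtColor(im,cv2.COLOR_BGR2HSV)
m=((hsv[...,1]<70)&(hsv[...,2]>90)).astype(np.uint8)
m[:, :140]=0;m[:,162:]=0;m[:160]=0;m[200:]=0
ys,xs=np.nonzero(m);
for y in range(ys.min(),ys.max()+1): print(y,xs[ys==y].min(),xs[ys==y].max(),end='; ')
for px in ([151.3,168.5],[151,170]):
  q=ray(i,[px],126)[0]-[*C,0];print(px,q,np.hypot(q[0],q[1]),np.degrees(np.arctan2(q[1],q[0]))+90)
for psi in (-20,-15.7,-12):
  a=np.radians(psi);X=np.array([np.cos(a),np.sin(a)]);Y=np.array([-X[1],X[0]])
  P=[[*(C-Y*150+X*s),126] for s in(-14,14)]+[[*(C-Y*150+X*s),76] for s in(-16,16)]
  print(psi,proj(i,P).round(1).tolist(),proj(it,P).round(1).tolist())
E
```

```text
166 153 153; 167 152 154; 168 151 154; 169 150 154; 170 149 154; 171 148 154; 172 146 154; 173 146 155; 174 146 155; 175 146 155; 176 146 155; 177 146 155; 178 146 155; 179 146 155; 180 146 156; 181 147 156; 182 147 156; 183 147 156; 184 147 156; 185 147 156; 186 148 156; 187 148 156; 188 148 157; 189 148 158; 190 148 156; 191 148 156; 192 148 156; 193 149 157; 194 149 158; 195 150 161; 196 142 161; 197 141 161; 198 140 161; 199 140 161; [151.3, 168.5] [ -38.25391545 -145.6259063   126.        ] 150.56648575677832 -14.7182840003439
[151, 170] [ -33.35695962 -144.70852868  126.        ] 148.50335022679522 -12.98058809004712
-20 [[160.6, 161.2], [151.2, 168.5], [164.1, 183.5], [153.9, 192.2]] [[344.1, 211.7], [348.4, 199.1], [339.2, 212.7], [343.8, 199.1]]
-15.7 [[156.6, 164.0], [148.0, 171.8], [160.3, 186.4], [150.9, 195.6]] [[346.1, 206.7], [349.4, 193.8], [341.2, 208.0], [344.7, 194.2]]
-12 [[153.4, 166.6], [145.6, 174.7], [157.1, 189.1], [148.7, 198.6]] [[347.5, 202.3], [350.0, 189.2], [342.6, 203.9], [345.2, 189.8]]
```

```bash
cat >> h.py <<'E'
C=np.array([549.7,40.3]);PSI=np.radians(-13.5)
def tool(): # tip in stand frame and yaw error
    s=monitor.state();X=np.array([np.cos(PSI),np.sin(PSI)]);Y=np.array([-X[1],X[0]])
    d=s['eef_pos'][:2]-C
    print('t',round(s['t'],2),'stand xyz',(d@X).round(1),(d@Y).round(1),s['eef_pos'][2].round(1),'yawdeg',np.degrees(s['tcp_rot']).round(2),'F',np.round(s['ft_force'],1))
E
python3 -c "
from h import *
tool()"
```

```text
t 0.1 stand xyz -433.5 450.5 188.0 yawdeg [-1.7994e+02 -1.0000e-02  1.5807e+02] F [0.  0.6 0.1]
```

{"method": "move_arm", "body": {"moves": [0, 0, 0, -0.094], "claw": 0}}

```text
t: 0.22
eef_pos: [233.3, 579.6, 188.1]
tcp_rot: [-3.141, -0.0, 2.909]
ft_force: [-0.6, -0.6, -0.0]
opening: 0.942
grip_force: 0.0
```

{"method": "move_arm", "body": {"moves": [-0.241, -0.317, 0, 0, -0.241, -0.317, 0, 0, -0.241, -0.317, 0, 0, -0.241, -0.317, 0, 0, -0.241, -0.317, 0, 0, -0.241, -0.317, 0, 0, -0.241, -0.317, 0, 0, -0.241, -0.317, 0, 0, -0.241, -0.317, 0, 0, -0.241, -0.317, 0, 0]}}

```text
t: 1.48
eef_pos: [474.7, 31.2, 188.5]
tcp_rot: [3.141, 0.0, 2.906]
ft_force: [1.5, -0.1, -1.1]
opening: 0.005
grip_force: 0.0
```

{"method": "move_arm", "body": {"moves": [0, 0, 0, 0]}}

```text
t: 1.6
eef_pos: [475.3, 30.0, 188.2]
tcp_rot: [-3.141, -0.0, 2.902]
ft_force: [-1.1, 0.7, -0.8]
opening: 0.004
grip_force: 0.0
```

```bash
python3 -c "
from h import *
tool()"
```

```text
t 1.6 stand xyz -69.9 -27.4 188.2 yawdeg [-179.99   -0.    166.25] F [-1.1  0.7 -0.8]
```

{"method": "move_arm", "body": {"moves": [-0.233, -0.309, 0, 0, -0.233, -0.309, 0, 0, 0, 0, 0, 0]}}

```text
t: 1.98
eef_pos: [521.3, -75.2, 188.0]
tcp_rot: [-3.142, -0.0, 2.904]
ft_force: [-0.3, 0.8, -0.6]
opening: 0.002
grip_force: 0.0
```

```bash
python3 - <<'E'
from h import *
tool()
i=viewer.camera_info('wrist');w=viewer.read_camera('wrist')
w=np.ascontiguousarray(w[...,::-1])
X=np.array([np.cos(PSI),np.sin(PSI)]);Y=np.array([-X[1],X[0]])
P=[[*(C-Y*y+X*x),z] for x,y,z in ((-14,147,126),(14,147,126),(-8,90,70),(8,90,70),(0,120,86))]
for p in proj(i,P): print(p.round()); cv2.drawMarker(w,tuple(int(v) for v in np.clip(p.round(),-999,999)),(0,0,255),0,8,1)
cv2.imwrite('pics/w1.png',w)
E
```

```text
t 1.98 stand xyz -0.6 -118.9 188.0 yawdeg [-1.8000e+02 -2.0000e-02  1.6637e+02] F [-0.3  0.8 -0.6]
[223. 176.]
[224. 207.]
[283. 169.]
[283. 184.]
[255. 181.]
```

View pics/w1.png

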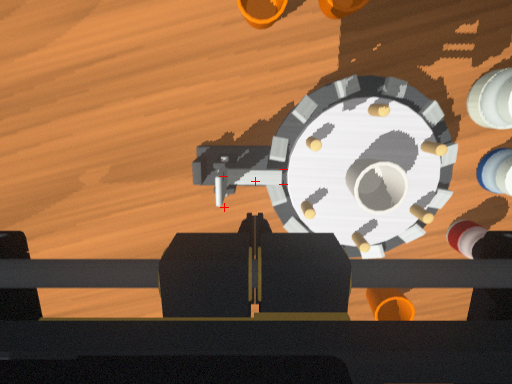

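{"method": "move_arm", "body": {"moves": [0, 0, 0.34, 0, 0, 0, 0.34, 0, 0, 0, 0, 0]}}

```text
t: 2.4
eef_pos: [518.4, -71.3, 84.3]
tcp_rot: [3.141, -0.007, 2.908]
ft_force: [0.4, -1.2, 0.0]
opening: 0.004
grip_force: 0.0
```

{"method": "move_arm", "body": {"moves": [0, -0.046, 0, 0, 0, -0.046, 0, 0, 0, -0.046, 0, 0, 0, -0.046, 0, 0, 0, -0.046, 0, 0, 0, -0.046, 0, 0, 0, -0.046, 0, 0, 0, -0.046, 0, 0, 0, -0.046, 0, 0, 0, -0.046, 0, 0]}}

```text
t: 3.65
eef_pos: [504.4, -140.8, 86.5]
tcp_rot: [3.142, -0.0, 2.907]
ft_force: [0.2, 0.3, 0.4]
opening: 0.004
grip_force: 0.0
```

{"method": "move_arm", "body": {"moves": [0, 0, 0, 0, 0, 0, 0, 0]}}

```text
t: 3.9
eef_pos: [504.5, -140.3, 86.5]
tcp_rot: [3.141, -0.0, 2.906]
ft_force: [-0.2, 1.1, -0.2]
opening: 0.004
grip_force: 0.0
```

```bash
python3 - <<'E'
from h import *
tool()
a=viewer.read_camera('scene')[...,::-1];b=viewer.read_camera('top')[...,::-1]
cv2.imwrite('pics/c2.png',np.hstack([cv2.resize(b[125:245,220:370],None,fx=2.6,fy=2.6,interpolation=2),cv2.resize(a[135:255,110:260],None,fx=2.6,fy=2.6,interpolation=2)]))
E
```

```text
t 3.9 stand xyz -1.8 -186.2 86.5 yawdeg [179.99  -0.   166.52] F [-0.2  1.1 -0.2]
```

View pics/c2.png

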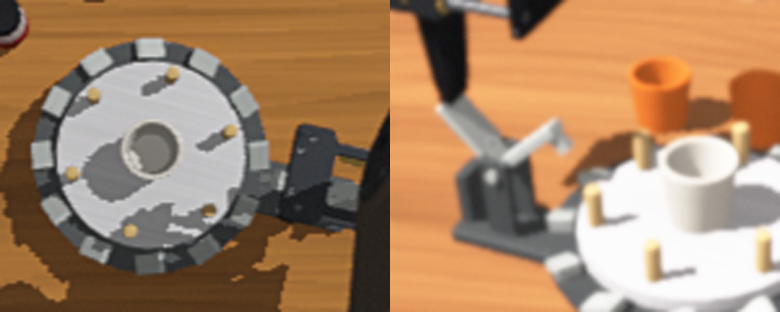

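```bash
python3 - <<'E'
from h import *
i=viewer.camera_info('scene')
X=np.array([np.cos(PSI),np.sin(PSI)]);Y=np.array([-X[1],X[0]])
for t in (.6,.8,1,1.2,1.4,1.75):
  f=lambda x,a,b:[*(C+X*x-Y*(150+a*np.sin(t)-b*np.cos(t))),66+a*np.cos(t)+b*np.sin(t)]
  p=proj(i,[f(-14,60,0),f(14,60,0),f(0,0,60)]);print(t,((p-[110,135])*2.6+[390,0]).round().tolist())
E
```

```text
0.6 [[465.0, 83.0], [444.0, 104.0], [564.0, 136.0]]
0.8 [[456.0, 90.0], [434.0, 110.0], [553.0, 122.0]]
1 [[448.0, 99.0], [427.0, 120.0], [539.0, 110.0]]
1.2 [[444.0, 110.0], [422.0, 131.0], [525.0, 101.0]]
1.4 [[443.0, 123.0], [421.0, 143.0], [509.0, 93.0]]
1.75 [[447.0, 146.0], [426.0, 167.0], [482.0, 88.0]]
```

```bash
python3 - <<'E'
from h import *
tool()
i=viewer.camera_info('scene')
a=np.ascontiguousarray(viewer.read_camera('scene')[...,::-1]);w=viewer.read_camera('wrist')[...,::-1]
e=monitor.state()['eef_pos'];p=proj(i,[e,e+[0,0,40]]);print(p)
a=cv2.resize(a[110:235,85:185],None,fx=4,fy=4,interpolation=2)
for q in p: cv2.drawMarker(a,tuple(int(v) for v in ((q-[85,110])*4).round()),(0,0,255),0,10,1)
cv2.imwrite('pics/c3.png',np.hstack([a,cv2.resize(w[100:350,130:330],None,fx=2,fy=2)]))
E
```

```text
t 4.0 stand xyz -1.8 -186.1 86.5 yawdeg [179.99  -0.   166.54] F [-0.2  1.1 -0.3]
[[136.61349668 183.50269007]
 [133.45718184 164.96944106]]
```

View pics/c3.png

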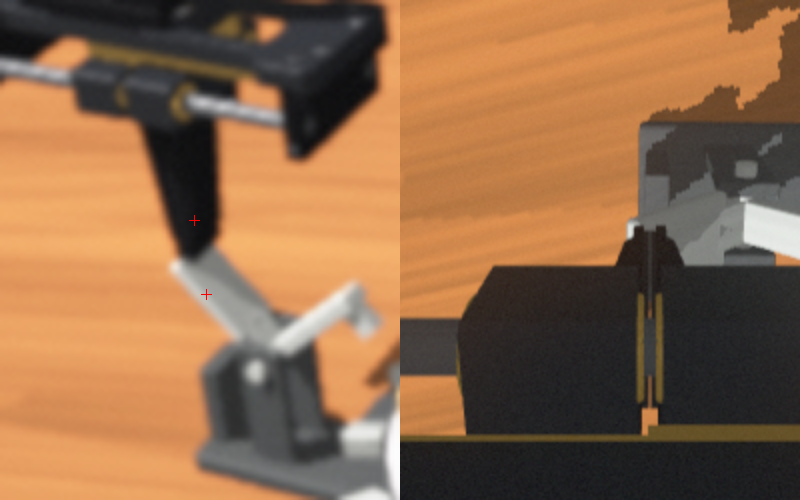

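{"method": "move_arm", "body": {"moves": [0, 0, 0.02, 0, 0, 0, 0.02, 0, 0, 0, 0.02, 0, 0, 0, 0.02, 0, 0, 0, 0, 0]}}

```text
t: 4.72
eef_pos: [504.4, -140.3, 74.2]
tcp_rot: [3.141, -0.001, 2.906]
ft_force: [0.4, 0.5, 0.6]
opening: 0.008
grip_force: 0.0
```

```bash
python3 - <<'E'
from h import *
tool()
i=viewer.camera_info('scene')
a=np.ascontiguousarray(viewer.read_camera('scene')[...,::-1]);w=viewer.read_camera('top')[...,::-1]
e=monitor.state()['eef_pos'];p=proj(i,[e,e+[0,0,40]])
a=cv2.resize(a[110:235,85:185],None,fx=4,fy=4,interpolation=2)
for q in p: cv2.drawMarker(a,tuple(int(v) for v in ((q-[85,110])*4).round()),(0,0,255),0,10,1)
cv2.imwrite('pics/c4.png',np.hstack([a,cv2.resize(w[135:260,280:380],None,fx=4,fy=4)]))
E
```

```text
t 4.72 stand xyz -1.9 -186.2 74.2 yawdeg [ 1.7999e+02 -3.0000e-02  1.6653e+02] F [0.4 0.5 0.6]
```

View pics/c4.png

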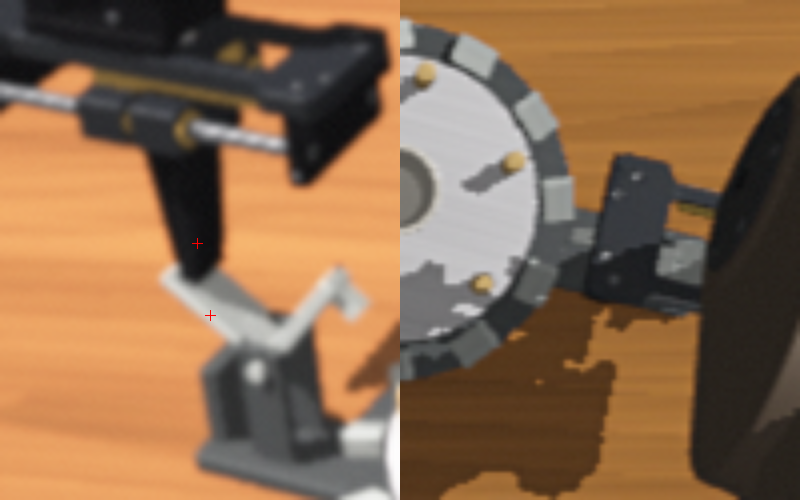

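{"method": "move_arm", "body": {"moves": [0, 0, 0.02, 0, 0, 0, 0.02, 0, 0, 0, 0.02, 0, 0, -0.02, 0, 0, 0, -0.02, 0, 0, 0, -0.02, 0, 0, 0, 0, 0, 0, 0, 0, 0, 0]}}

```text
t: 5.82
eef_pos: [502.4, -149.2, 65.6]
tcp_rot: [3.142, 0.0, 2.906]
ft_force: [-0.0, 0.2, -0.2]
opening: 0.004
grip_force: 0.0
```

```bash
python3 - <<'E'
from h import *
tool()
a=np.ascontiguousarray(viewer.read_camera('scene')[...,::-1])
cv2.imwrite('pics/c5.png',cv2.resize(a[110:235,85:185],None,fx=4,fy=4,interpolation=2))
E
```

```text
t 5.83 stand xyz -1.7 -195.3 65.6 yawdeg [1.8000e+02 1.0000e-02 1.6652e+02] F [-0.   0.2 -0.2]
```

View pics/c5.png

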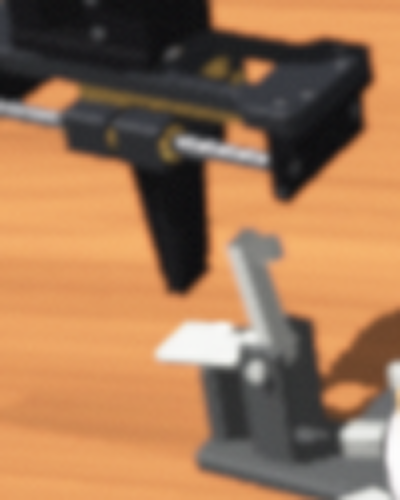

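```bash
python3 - <<'E'
from h import *
i=viewer.camera_info('scene');e=monitor.state()['eef_pos']
for dz in (0,10,15,20,25): print(dz,proj(i,[e+[0,0,dz]]).round(1))
E
```

```text
0 [[133.9 191.8]]
10 [[133.2 187.4]]
15 [[132.8 185.2]]
20 [[132.4 183. ]]
25 [[132.  180.7]]
```

{"method": "move_arm", "body": {"moves": [0, 0, -0.3, 0, 0, 0, -0.3, 0, 0, 0, 0, 0]}}

```text
t: 6.25
eef_pos: [503.7, -149.6, 158.4]
tcp_rot: [-3.141, 0.006, 2.907]
ft_force: [-0.4, 0.7, -0.5]
opening: 0.004
grip_force: 0.0
```

```bash
python3 - <<'E'
from h import *
tool()
E
```

```text
t 6.25 stand xyz -0.4 -195.4 158.4 yawdeg [-179.95    0.32  166.54] F [-0.4  0.7 -0.5]
```

{"method": "move_arm", "body": {"moves": [-0.148, 0.356, 0, 0, -0.148, 0.356, 0, 0, -0.148, 0.356, 0, 0, 0, 0, 0, 0]}}

```text
t: 6.75
eef_pos: [605.5, -5.8, 154.0]
tcp_rot: [3.141, -0.001, 2.91]
ft_force: [-0.3, 0.1, 0.3]
opening: 0.004
grip_force: 0.0
```

```bash
python3 - <<'E'
from h import *
tool()
E
```

```text
t 6.75 stand xyz 65.0 -31.8 154.0 yawdeg [ 1.7999e+02 -7.0000e-02  1.6675e+02] F [-0.3  0.1  0.3]
```

{"method": "move_arm", "body": {"moves": [0, -0.02, 0.31, 0, 0, 0, 0.31, 0, 0, 0, 0, 0, 0, 0, 0, 0]}}

```text
t: 7.25
eef_pos: [604.2, -12.2, 63.7]
tcp_rot: [3.141, 0.001, 2.906]
ft_force: [0.4, -0.0, 0.3]
opening: 0.005
grip_force: 0.0
```

{"method": "move_arm", "body": {"moves": [0, 0.034, 0, 0, 0, 0.034, 0, 0, 0, 0.034, 0, 0, 0, 0.034, 0, 0, 0, 0.034, 0, 0, 0, 0.034, 0, 0, 0, 0.034, 0, 0, 0, 0.034, 0, 0, 0, 0.034, 0, 0, 0, 0, 0, 0]}}

```text
t: 8.5
eef_pos: [614.5, 33.4, 62.4]
tcp_rot: [3.141, -0.0, 2.907]
ft_force: [-0.2, 0.1, -0.5]
opening: 0.005
grip_force: 0.0
```

```bash
python3 - <<'E'
from h import *
tool()
i=viewer.camera_info('top');im=viewer.read_camera('top')[...,::-1].copy();hsv=cv2.cvtColor(im,cv2.COLOR_BGR2HSV)
r2=np.zeros(im.shape[:2],np.uint8);cv2.circle(r2,(278,185),38,255,-1)
p=((hsv[...,1]>70)&(hsv[...,2]>120)).astype(np.uint8)*255&r2
n,l,st,c=cv2.connectedComponentsWithStats(p)
for k in range(1,n):
  if st[k,4]>3:
    q=ray(i,[c[k]],80)[0]-[*C,0]; a=np.degrees(np.arctan2(q[1],q[0]))-np.degrees(PSI);print(st[k,4],np.hypot(*q[:2]).round(1),a.round(1),'joint',np.radians((a+20)%60-20).round(3))
cv2.imwrite('pics/t6.png',im)
E
```

```text
t 8.5 stand xyz 64.6 8.5 62.4 yawdeg [ 1.7998e+02 -1.0000e-02  1.6655e+02] F [-0.2  0.1 -0.5]
```

```bash
cat >> h.py <<'E'
def pegs(lab='scene'):
    i=viewer.camera_info('scene');im=viewer.read_camera('scene')[...,::-1].copy();hsv=cv2.cvtColor(im,cv2.COLOR_BGR2HSV)
    t=np.linspace(0,2*np.pi,60)
    poly=proj(i,np.c_[C[0]+80*np.cos(t),C[1]+80*np.sin(t),np.full(60,62)])
    r=np.zeros(im.shape[:2],np.uint8);cv2.fillPoly(r,[poly.round().astype(np.int32)],255)
    p=((hsv[...,1]>70)&(hsv[...,2]>120)).astype(np.uint8)*255&r
    n,l,st,c=cv2.connectedComponentsWithStats(p)
    for k in range(1,n):
        if st[k,4]>8:
            bot=st[k,1]+st[k,3]-1; q=ray(i,[[c[k][0],bot-.5]],60)[0]-[*C,0]
            a=np.degrees(np.arctan2(q[1],q[0])-PSI);print(st[k],np.hypot(*q[:2]).round(1),a.round(1),'joint',np.radians((a+20)%60-20).round(3))
    return im
E
python3 -c "
from h import *
cv2.imwrite('pics/s7.png',pegs())"
```

```text
[223 191   3   6  12] 67.3 -147.5 joint 0.567
[196 198   5   7  24] 72.8 -103.4 joint 0.29
[263 203   4   5  10] 69.8 137.1 joint 0.299
[189 217   6  13  56] 72.4 -43.9 joint 0.282
[260 217   7  17  94] 70.3 73.7 joint 0.24
[221 229   7  16  74] 70.4 15.1 joint 0.263
```

{"method": "move_arm", "body": {"moves": [0, 0.028, 0, 0, 0, 0.028, 0, 0, 0, 0.028, 0, 0, 0, 0.028, 0, 0, 0, 0, 0, 0, 0, 0, 0, 0]}}

```text
t: 9.35
eef_pos: [618.9, 49.4, 62.7]
tcp_rot: [3.141, 0.001, 2.906]
ft_force: [0.2, 0.3, -0.1]
opening: 0.005
grip_force: 0.0
```

```bash
python3 -c "
from h import *
tool();cv2.imwrite('pics/s8.png',pegs())"
```

```text
t 9.35 stand xyz 65.2 25.0 62.7 yawdeg [1.7997e+02 6.0000e-02 1.6653e+02] F [ 0.2  0.3 -0.1]
[234 194   2   5   9] 59.7 -165.5 joint 0.254
[190 203   5   8  30] 72.2 -87.6 joint 0.566
[265 212   6  15  80] 68.9 90.7 joint 0.535
[194 222   6  14  60] 72.4 -28.9 joint 0.543
[232 229   7  16  81] 71.0 30.0 joint 0.523
```

{"method": "move_arm", "body": {"moves": [0, -0.06, 0, 0, 0, 0, -0.33, 0, 0, 0, -0.33, 0, 0.109, -0.35, 0, 0, 0.109, -0.35, 0, 0, 0.109, -0.35, 0, 0, 0.109, -0.27, 0, 0, 0, 0, 0, 0]}}

```text
t: 10.4
eef_pos: [505.2, -139.2, 161.8]
tcp_rot: [-3.142, 0.0, 2.903]
ft_force: [-0.2, -0.3, -0.4]
opening: 0.005
grip_force: 0.0
```

```bash
python3 - <<'E'
from h import *
tool();cv2.imwrite('pics/s9.png',pegs())
i=viewer.camera_info('top');im=viewer.read_camera('top')[...,::-1].copy();hsv=cv2.cvtColor(im,cv2.COLOR_BGR2HSV)
r2=np.zeros(im.shape[:2],np.uint8);cv2.circle(r2,(278,185),38,255,-1)
p=((hsv[...,1]>70)&(hsv[...,2]>120)).astype(np.uint8)*255&r2
n,l,st,c=cv2.connectedComponentsWithStats(p)
for k in range(1,n):
  if st[k,4]>3:
    q=ray(i,[c[k]],80)[0]-[*C,0]; a=np.degrees(np.arctan2(q[1],q[0])-PSI);print(st[k,4],np.hypot(*q[:2]).round(1),a.round(1),'joint',np.radians((a+20)%60-20).round(3))
E
```

```text
t 10.4 stand xyz -1.4 -184.9 161.8 yawdeg [-1.8000e+02  2.0000e-02  1.6631e+02] F [-0.2 -0.3 -0.4]
[256 195   6   8  35] 69.0 153.1 joint 0.577
[190 203   5   8  33] 72.5 -87.5 joint 0.567
[264 213   6  14  66] 68.5 90.5 joint 0.533
[194 221   6  15  68] 72.6 -29.0 joint 0.541
[234 230   6  15  69] 71.1 30.3 joint 0.53
16 71.3 32.0 joint 0.559
18 70.8 -27.4 joint 0.569
20 70.4 91.5 joint 0.55
19 69.8 -87.3 joint 0.571
21 70.4 151.4 joint 0.548
21 69.5 -148.5 joint 0.55
```

```bash
python3 - <<'E'
from h import *
# w1 was taken at tool stand pose (-0.6,-118.9,188); rebuild its camera from present camera (same orientation) by shift
s=monitor.state();i=viewer.camera_info('wrist');M=i['camera_from_world'].copy()
d=np.array([521.3,-75.2,188.0])-s['eef_pos'];M[:3,3]-=M[:3,:3]@d
j=dict(K=i['K'],camera_from_world=M)
im=cv2.imread('pics/w1.png');hsv=cv2.cvtColor(im,cv2.COLOR_BGR2HSV)
m=((hsv[...,1]>70)&(hsv[...,2]>120)).astype(np.uint8)*255
r=np.zeros_like(m);cv2.circle(r,(369,172),76,255,-1)
n,l,st,c=cv2.connectedComponentsWithStats(m&r)
P=[]
for k in range(1,n):
  if 40<st[k,4]<600: print(st[k],c[k].round(1)); P.append(ray(j,[c[k]],75)[0][:2])
P=np.array(P);cen=P.mean(0);print(len(P),cen,np.hypot(*(P-cen).T).round(1))
ph=np.degrees(np.arctan2(*(P-cen).T[::-1]));print(((ph+45)%60-45).round(1))
# arm: bright pixels per column; spur per row
g=(hsv[...,1]<60)&(hsv[...,2]>120)
for x in range(232,276,6):
  y=np.nonzero(g[160:200,x])[0]+160; print(x,y.min() if len(y) else None,y.max() if len(y) else None)
for y in range(172,212,4):
  x=np.nonzero(g[y,205:232])[0]+205; print('row',y,x.min() if len(x) else None,x.max() if len(x) else None)
np.save('j.npy',M)
E
```

```text
[368 104  22  12 226] [378.5 109.7]
[306 137  16  14 157] [313.4 143.5]
[421 141  22  15 208] [431.8 147.9]
[301 201  14  18 146] [308.  209.3]
[410 205  23  19 222] [420.4 213.4]
[352 233  18  16 159] [359.6 240.9]
6 [550.76433664  37.98086479] [70.1 69.6 69.  69.5 70.  69.5]
[-16.1 -15.8 -15.4 -15.4 -15.9 -16. ]
232 None None
238 180 184
244 173 184
250 170 184
256 170 185
262 170 185
268 170 192
274 160 199
row 172 217 217
row 176 216 218
row 180 215 220
row 184 215 227
row 188 215 221
row 192 214 221
row 196 216 221
row 200 216 221
row 204 216 221
row 208 None None
```

```bash
python3 - <<'E'
from h import *
j=dict(K=viewer.camera_info('wrist')['K'],camera_from_world=np.load('j.npy'))
cen=np.array([550.76,37.98])
for px,z in (([253,177.3],70),([262,177.5],70),([218.5,192.5],126),([218.5,191],126)):
  q=ray(j,[px],z)[0][:2]-cen;print(np.hypot(*q).round(1),(np.degrees(np.arctan2(q[1],q[0]))+90).round(2))
E
```

```text
119.7 -14.04
110.3 -13.96
149.7 -13.77
149.7 -14.29
```

{"method": "move_arm", "body": {"moves": [0, -0.05, 0, 0, 0, 0, 0.3, 0, 0, 0, 0.3, 0, 0, 0, 0, 0]}}

```text
t: 11.0
eef_pos: [503.8, -143.2, 69.3]
tcp_rot: [3.141, -0.005, 2.908]
ft_force: [0.4, 0.2, 0.7]
opening: 0.005
grip_force: 0.0
```

{"method": "move_arm", "body": {"moves": [0, 0.053, 0, 0, 0, 0.053, 0, 0, 0, 0.053, 0, 0, 0, 0.053, 0, 0, 0, 0.053, 0, 0, 0, 0.053, 0, 0, 0, 0.053, 0, 0, 0, 0.053, 0, 0, 0, 0.053, 0, 0, 0, 0.053, 0, 0]}}

```text
t: 12.25
eef_pos: [523.5, -66.3, 71.5]
tcp_rot: [3.141, -0.0, 2.906]
ft_force: [0.6, -0.2, -0.8]
opening: 0.002
grip_force: 0.0
```

{"method": "move_arm", "body": {"moves": [0, 0, 0, 0, 0, 0, 0, 0]}}

```text
t: 12.5
eef_pos: [523.4, -66.9, 71.5]
tcp_rot: [3.142, 0.0, 2.907]
ft_force: [0.3, -0.5, 0.3]
opening: 0.003
grip_force: 0.0
```

```bash
python3 - <<'E'
from h import *
tool()
a=pegs()
cv2.imwrite('pics/c10.png',cv2.resize(a[130:255,110:260],None,fx=4,fy=4,interpolation=2))
E
```

```text
t 12.5 stand xyz -0.6 -110.4 71.5 yawdeg [180.     0.   166.53] F [ 0.3 -0.5  0.3]
[240 191  13   3  17] 80.4 180.6 joint 0.011
[256 195   6   8  36] 68.7 153.3 joint 0.581
[190 202   5   9  33] 72.1 -87.6 joint 0.566
[264 213   6  14  57] 68.7 90.6 joint 0.534
[194 222   6  14  62] 72.4 -28.9 joint 0.543
[234 231   6  14  64] 71.1 30.4 joint 0.53
```

View pics/c10.png

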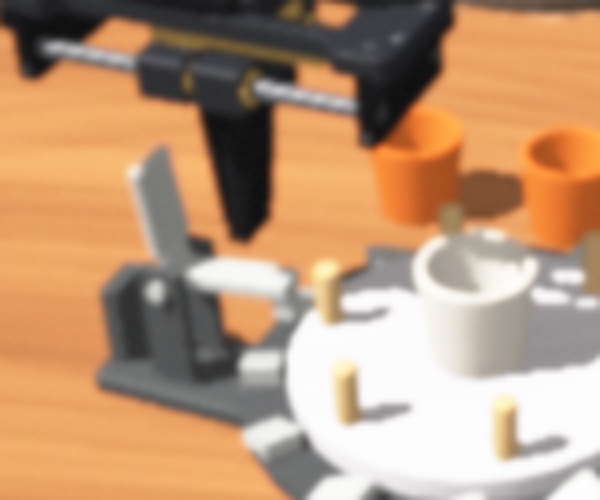

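{"method": "move_arm", "body": {"moves": [0, 0, -0.39, 0, 0, -0.058, -0.387, 0, 0, 0, 0, 0, 0, 0, 0, 0]}}

```text
t: 13.05
eef_pos: [520.9, -75.4, 187.7]
tcp_rot: [3.141, -0.0, 2.906]
ft_force: [-0.0, -0.6, -0.1]
opening: 0.0
grip_force: 0.0
```

```bash
cat >> h.py <<'E'
def wristcheck():
    tool();im=viewer.read_camera('wrist')[...,::-1].copy();hsv=cv2.cvtColor(im,cv2.COLOR_BGR2HSV)
    g=(hsv[...,1]<60)&(hsv[...,2]>120)
    for y in range(172,216,4):
        x=np.nonzero(g[y,180:232])[0]+180; print('row',y,(x.min(),x.max()) if len(x) else None,end=' ')
    print()
def edge(f=None):
    im=viewer.read_camera('scene')[...,::-1].copy() if f is None else cv2.imread(f)
    hsv=cv2.cvtColor(im,cv2.COLOR_BGR2HSV);m=(hsv[...,1]<70)&(hsv[...,2]>90)
    for y in range(164,194,2):
        x=np.nonzero(m[y,125:165])[0]+125; print(y,(x.min(),x.max()) if len(x) else None,end=' ')
    print();return im
E
python3 - <<'E'
from h import *
wristcheck();edge('pics/scene.png');cv2.imwrite('pics/s11.png',edge());pegs()
X=np.array([np.cos(PSI),np.sin(PSI)]);Y=np.array([-X[1],X[0]]);i=viewer.camera_info('scene')
for t in (0,.05,.1,.15,.2):
  f=lambda x,a,b:[*(C+X*x-Y*(150+a*np.sin(t)-b*np.cos(t))),66+a*np.cos(t)+b*np.sin(t)]
  print(t,proj(i,[f(-14,60,0),f(14,60,0),f(0,0,60)]).round(1).tolist())
E
```

```text
t 13.05 stand xyz -1.0 -119.2 187.7 yawdeg [ 1.7999e+02 -2.0000e-02  1.6650e+02] F [-0.  -0.6 -0.1]
row 172 (np.int64(217), np.int64(218)) row 176 (np.int64(216), np.int64(216)) row 180 (np.int64(215), np.int64(221)) row 184 (np.int64(193), np.int64(227)) row 188 (np.int64(215), np.int64(221)) row 192 (np.int64(215), np.int64(221)) row 196 (np.int64(216), np.int64(226)) row 200 (np.int64(216), np.int64(221)) row 204 (np.int64(216), np.int64(221)) row 208 None row 212 None 
164 None 166 (np.int64(153), np.int64(153)) 168 (np.int64(151), np.int64(154)) 170 (np.int64(149), np.int64(154)) 172 (np.int64(146), np.int64(154)) 174 (np.int64(146), np.int64(155)) 176 (np.int64(146), np.int64(155)) 178 (np.int64(146), np.int64(155)) 180 (np.int64(146), np.int64(156)) 182 (np.int64(147), np.int64(156)) 184 (np.int64(147), np.int64(156)) 186 (np.int64(148), np.int64(156)) 188 (np.int64(148), np.int64(157)) 190 (np.int64(148), np.int64(156)) 192 (np.int64(148), np.int64(156)) 
164 None 166 (np.int64(153), np.int64(154)) 168 (np.int64(150), np.int64(154)) 170 (np.int64(148), np.int64(154)) 172 (np.
[... 165 characters left out ...]
) 182 (np.int64(147), np.int64(156)) 184 (np.int64(147), np.int64(156)) 186 (np.int64(147), np.int64(156)) 188 (np.int64(148), np.int64(157)) 190 (np.int64(148), np.int64(157)) 192 (np.int64(148), np.int64(157)) 
[257 195   5   8  27] 69.0 153.1 joint 0.577
[190 203   5   8  33] 72.5 -87.5 joint 0.567
[264 213   6  14  61] 68.6 90.6 joint 0.533
[194 222   6  14  66] 72.6 -29.0 joint 0.541
[234 230   5  15  67] 71.1 30.3 joint 0.529
0 [[154.6, 165.5], [146.5, 173.5], [183.9, 203.8]]
0.05 [[153.2, 165.3], [145.0, 173.2], [183.7, 202.5]]
0.1 [[151.7, 165.1], [143.6, 173.0], [183.5, 201.1]]
0.15 [[150.3, 164.9], [142.1, 172.8], [183.2, 199.7]]
0.2 [[148.9, 164.9], [140.7, 172.8], [182.8, 198.3]]
```

{"method": "move_arm", "body": {"moves": [0, 0, -0.2, 0, 0, 0, 0, 0, 0, 0, 0, 0, 0, 0, 0, 0]}}

```text
t: 13.7
eef_pos: [520.9, -75.2, 217.0]
tcp_rot: [3.141, -0.002, 2.906]
ft_force: [0.5, 0.1, 0.2]
opening: 0.006
grip_force: 0.0
```

```bash
python3 - <<'E'
from h import *
from cell import order
edge();print(order.job_done())
E
```

```text
164 None 166 (np.int64(153), np.int64(153)) 168 (np.int64(150), np.int64(154)) 170 (np.int64(148), np.int64(154)) 172 (np.int64(146), np.int64(154)) 174 (np.int64(145), np.int64(155)) 176 (np.int64(146), np.int64(155)) 178 (np.int64(146), np.int64(155)) 180 (np.int64(146), np.int64(156)) 182 (np.int64(147), np.int64(156)) 184 (np.int64(147), np.int64(156)) 186 (np.int64(147), np.int64(156)) 188 (np.int64(148), np.int64(157)) 190 (np.int64(148), np.int64(157)) 192 (np.int64(148), np.int64(157)) 
the job is handed in; nothing more can be done
None
```

I handed the job in at about 14 s: the pawl was tipped open, the wheel was pushed back one notch to about 0.55 rad by camera, and the pawl dropped back to within a pixel of its starting, seated view; the judge's verdict was not shown.

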